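Pack the soldering caddy

ROBOT

A 6-joint arm with a two-finger parallel gripper is mounted at the origin on a cart in front of the work surface, level with it; the furniture and walls round the work are solid. World frame = base frame: x ahead of the robot, y to its left, z up, the work surface at z = 0. Lengths are in mm, angles in rad, forces in N, time in s.
With the tool pointing down it reaches from about 425 to 1125 mm from the base axis. Payload 14.9 kg.
Tool frame: the origin (TCP) lies on the mounting face of the last link; the fingertips stand 191 mm ahead of it and the grasp point (between the pads) lies 172 mm ahead of it (manip.tip_extent is the distance from the TCP to the fingertips, in mm); z points along the fingers, y is the line along which they close (so a half turn about z gives the same grasp; the last joint's range is limited). The gripper opens to 91 mm and grips with 3 to 60 N. Pads are 32 mm wide; open, the fingers measure 118 mm over their backs; the gripper's body (76 mm by 178 mm) begins 60 mm behind the grasp point.
Start: joints at [1.294, 0.379, 1.734, -0, 1.028, -0.033], TCP at [168.981, 679.312, 404.732] pointing down, gripper open.
Joint ranges: [-2.77, 2.77], [-0.74, 2.19], [0, 2.66], [-1.06, 4.2], [0.31, 2.87], [-3.08, 3.08]. Speed limits (rad/s): [1.89, 1.89, 2.39, 3.14, 3.14, 3.14].

INTERFACE

Orientations are given as a 3x3 rotation matrix whose columns are the frame's x, y, z axes.
In Python, from workcell import monitor, cams, workorder, manip gives the robot as it stands.
- The arm moves only by the tool carry_out, never from a script. Its argument "motion" is a list of rows, each an object with "delta_pos": the shift along the tool's x, y, z in units of 25 mm (1.0 is 25 mm), a list of three; "rotation": the turn, a rotation vector about the tool's x, y, z in units of 8 degrees (1.0 is 8 degrees), a list of three. In form: [{"delta_pos": [x, y, z], "rotation": [rx, ry, rz]}, ...]. A call has 1 to 12 rows; each row shifts and turns the commanded pose from where the row before left it, along the tool's axes as they then stand; what a row does not reach is not made up. A row lasts 1/8 s, in which the tool goes at most 62.5 mm and 10.7 degrees, less where a joint would pass 70% of its speed; a pose out of reach is approached as far as the arm can. A call is refused whole if a number of a shift passes 1 or a number of a turn 1, either way. A call with a gripper value outside its range is refused whole. "jaw" is the finger opening in mm, from 0 to 91.2, set as the call begins (left out, the last holds). The fingers move at their own pace and stop on an object; "grip_force" is the grip in N (left out, the last holds). Time passes only in rows, so rows that do not move let the fingers close. It gives the time, the measured TCP pose, the force, the opening and the grip force at its end, in the units of the state.
- monitor.sense(): the state, without advancing time (a new reading comes with each control period).
- cams.capture(name): name is "scene" or "top" or "wrist"; returns a dict with "img" (400x640x3 uint8, blue, green, red), "K" (3x3 intrinsics, pixels), "k1" (the pictures are not rectified: a ray, as slopes to the right and down, at radius r is drawn at 1 + k1 r^2 times it, then the intrinsics apply), "T" (4x4, takes a point from camera to world coordinates); the wrist camera has in their place "hand_eye" (4x4, takes a point from camera to tool coordinates, whose origin is the TCP and whose axes are the flange's). Camera axes: x right, y down, z forward; pixel columns grow to the right and rows downward; lengths in mm; the calibration is good to about 2 mm. A picture is of the moment at which its call begins: read the wrist's pose just before it. There is no depth.
- workorder.finish_job(): hands the job in; it is judged then, once.
The state is a dict: "clock": time; "joint_positions": joint angles; "qd": joint speeds; "tau": joint torques, N m; "ee_pos": TCP position; "ee_rot": TCP orientation; "force": force on the tool from outside, world axes, zero at the start; "wrist_torque": the same for the moment, N m; "grip_width": finger opening in mm; "grasp_force": force on a finger pad.
Only numpy, scipy, OpenCV 4.12 (cv2) and the standard library are available. Lean on these libraries where they do the work, as an engineer would, in place of code of your own. Each camera call takes 0.05 s, during which the arm holds its last target. There are 200 camera calls.

TASK

Pack the grey caddy for the soldering job: stand the blue-flanged solder spool in the middle of the blue pad with the small white-flanged reel of copper braid lying flat and centred on top of it, lay the black tape roll in the middle of the black pad, and lay the red precision driver in the middle of the red pad, lengthwise along its bay (either way round). Leave the all-grey solder spool and the yellow and blue drivers where they lie.

Things in the scene. Friction and masses are not known exactly. Their poses are not given: they have to be found in the camera images.
- solder_blue: Spool of solder wire with blue flanges, standing flat: 54 mm across, 30 mm high, 0.13 to 0.25 kg. Origin at the centre of its underside, z up (its axis). Its top is flat enough to carry the braid reel.
- braid_reel: Small reel of copper-coloured braid with white flanges, lying flat: 36 mm across, 14 mm high. Origin at the centre of its underside, z up (its axis).
- tape_black: Roll of black tape, lying flat: 60 to 62 mm across, 19 mm high, graspable across its outside as a solid disc. Origin at the centre of its underside (within 1 mm), z up (its axis).
- driver_red: Precision screwdriver with a red handle, lying on the bench; 78 mm long, 9 mm thick, 9 mm high. Origin at the middle of its length, on its underside; y runs along it: handle from y = -15 to +39 mm, with the handle end at +y and the thin steel shaft at -y. z up. Grasp it by the handle, about 12 mm from the origin towards +y.
- pad_blue: Blue floor pad (76 x 96 x 2 mm) of one bay of the fixed grey caddy. Origin: centre of its underside; its top is 6 mm above the bench. The bay is 80 mm along x, 100 mm along y (its length). Caddy rims and dividers are 4 mm thick, tops 10 mm above the bench. The three bays lie side by side along x, 84 mm between centres; colours change places.
- pad_black: Black floor pad (76 x 96 x 2 mm) of one bay of the fixed grey caddy. Origin: centre of its underside; its top is 6 mm above the bench. The bay is 80 mm along x, 100 mm along y (its length). Caddy rims and dividers are 4 mm thick, tops 10 mm above the bench. The three bays lie side by side along x, 84 mm between centres; colours change places.
- pad_red: Red floor pad (76 x 96 x 2 mm) of one bay of the fixed grey caddy. Origin: centre of its underside; its top is 6 mm above the bench. The bay is 80 mm along x, 100 mm along y (its length). Caddy rims and dividers are 4 mm thick, tops 10 mm above the bench. The three bays lie side by side along x, 84 mm between centres; colours change places.
- solder_grey: Look-alike to be left alone: spool of solder wire that is grey all over, 50 mm across, 32 mm high, standing flat. Origin at the centre of its underside, z up.
- driver_yellow: Look-alike to be left alone. Precision screwdriver with a yellow handle, lying on the bench; 78 mm long, 9 mm thick, 9 mm high. Origin at the middle of its length, on its underside; y runs along it: handle from y = -15 to +39 mm, with the handle end at +y and the thin steel shaft at -y. z up.
- driver_blue: Look-alike to be left alone. Precision screwdriver with a blue handle, lying on the bench; 78 mm long, 9 mm thick, 9 mm high. Origin at the middle of its length, on its underside; y runs along it: handle from y = -15 to +39 mm, with the handle end at +y and the thin steel shaft at -y. z up.
Mind the look-alikes: they are no part of the job. Leave any brown or green look-alike of the solder_blue alone.

How it is judged (in metres and radians):
At the end, for the whole second after the job is handed in: Blue spool and black tape lie flat within 15 mm of the centres of their pads, braid reel flat on the blue spool within 11 mm, red driver on the red pad within 18 mm and 0.26 rad of lengthwise; all at rest. Grey spool, yellow and blue drivers moved under 25 mm (horizontal distance between solder_blue and pad_blue below 0.015 m and z of solder_blue in the frame of pad_blue below 0.006 m and linear speed of each of solder_blue, tape_black, driver_red, braid_reel below 0.02 m/s and horizontal distance between tape_black and pad_black below 0.015 m and z of tape_black in the frame of pad_black below 0.006 m and horizontal distance between driver_red and pad_red below 0.018 m and z of driver_red in the frame of pad_red below 0.008 m and angle between the y axis of driver_red and the y axis of pad_red, either way round below 0.26 rad and horizontal distance between braid_reel and solder_blue below 0.011 m and z of braid_reel in the frame of solder_blue between 0.026 and 0.035 m and angle between each of solder_blue, braid_reel, tape_black's own z axis and vertical below 0.12 rad and distance of each of solder_grey, driver_yellow, driver_blue from where it was at the start of the episode below 0.025 m); the robot touches nothing.
It fails at once if the all-grey solder spool is moved more than 25 mm (distance of solder_grey from where it was at the start of the episode above 0.025 m).
It fails at once if the yellow driver is moved more than 25 mm (distance of driver_yellow from where it was at the start of the episode above 0.025 m).
It fails at once if the blue driver is moved more than 25 mm (distance of driver_blue from where it was at the start of the episode above 0.025 m).
It also fails if it takes over 93 s, if anything falls off the work surface, if the arm or the gripper's body presses on something with over 40 N, if the wrist force passes 120 N, or if a joint passes its speed limit or range.

## Working session

There is one attempt and no reset: what is moved stays moved. The work goes in short steps, Python scripts to look and compute and a tool call to move; the robot and the scene stay as the last step left them, time stands still between calls to the robot, and variables do not carry over. Pictures are saved under pics/ and viewed, at most 14 in all, crops included, and the job is handed in when it is done.

Besides the shell and the picture viewer there is one more tool, called after "Request:" as a command line: name --argument value ..., lists and objects as JSON in quotes. carry_out: Moves the arm, as the interface text tells. Its arguments: {"type":"object","properties":{"motion":{"type":"array","items":{"type":"object","properties":{"delta_pos":{"type":"array","items":{"type":"number"}},"rotation":{"type":"array","items":{"type":"number"}}}}},"jaw":{"type":"number"},"grip_force":{"type":"number"}},"required":["motion"]}

```bash
mkdir -p pics; cat > h.py <<'E'
import numpy as np,cv2
from workcell import monitor,cams,workorder,manip
E
python3 - <<'E'
from h import *
s=monitor.sense();print(s)
for n in("top","scene"):
    c=cams.capture(n);cv2.imwrite(f"pics/{n}0.png",c["img"]);print(n,c["K"],c["k1"],c["T"])
    np.savez(f"{n}.npz",**c)
E
```

```text
{'clock': 0.0, 'joint_positions': array([ 1.29367758e+00,  3.79402440e-01,  1.73480912e+00,  3.00145120e-05,
        1.02844369e+00, -3.32828364e-02]), 'qd': array([-6.33161676e-05,  4.81367463e-04, -3.07909519e-04,  8.91250602e-04,
       -1.28886123e-03, -2.12930972e-03]), 'tau': array([ 3.19647561e-04, -7.63736987e+01, -4.34372020e+01,  6.51695556e-02,
        4.24850592e-02, -8.67432982e-05]), 'ee_pos': array([168.93678318, 679.10575138, 404.07837957]), 'ee_rot': array([[-9.70415272e-01,  2.41441714e-01, -3.15436080e-04],
       [ 2.41441912e-01,  9.70414743e-01, -1.01501788e-03],
       [ 6.10361650e-05, -1.06114835e-03, -9.99999435e-01]]), 'force': array([ 0.08930218,  0.61548388, -0.24908422]), 'wrist_torque': array([-0.07069736, -0.02381363,  0.02247774]), 'grasp_force': 0.0, 'grip_width': 91.60703626055457}
top [[410.56641775   0.         323.19640611]
 [  0.         410.56641775 195.77163335]
 [  0.           0.           1.        ]] -0.02058091366748896 [[-1.08390926e-02 -9.93924233e-01  1.09531425e-01  3.81671512e+02]
 [-9.99724806e-01  8.49252623e-03 -2.18675334e-02  1.03132853e+02]
 [ 2.08044728e-02 -1.09738307e-01 -9.93742762e-01  1.05471296e+03]
 [ 0.00000000e+00  0.00000000e+00  0.00000000e+00  1.00000000e+00]]
scene [[384.61742144   0.         318.52505961]
 [  0.         384.61742144 199.51334416]
 [  0.           0.           1.        ]] -0.08088011609368712 [[ 8.91272121e-01 -3.49364814e-01  2.89099003e-01  2.35402851e+02]
 [-4.53467736e-01 -6.85239238e-01  5.69924731e-01 -4.01666701e+02]
 [-1.00966666e-03 -6.39055094e-01 -7.69160300e-01  7.12672002e+02]
 [ 0.00000000e+00  0.00000000e+00  0.00000000e+00  1.00000000e+00]]
```

View pics/top0.png

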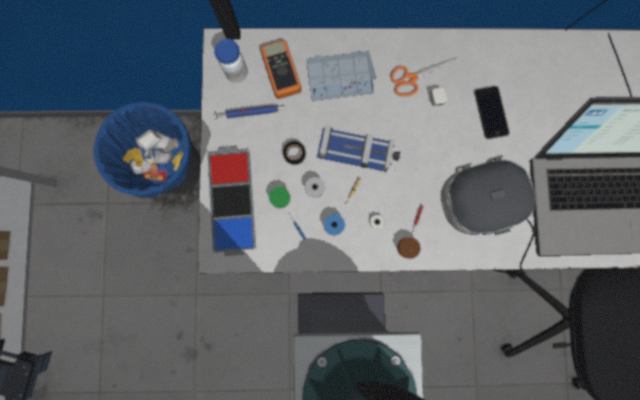

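View pics/scene0.png

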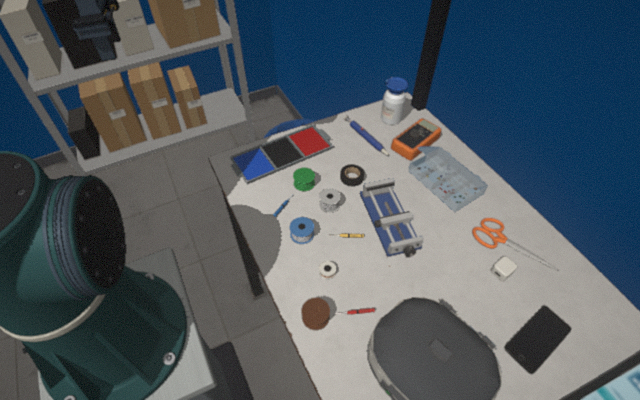

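```bash
cat >> h.py <<'E'
def w(uv,z,K,k1,T):
    "pixels -> world points at height z"
    uv=np.atleast_2d(np.float64(uv))
    p=cv2.undistortPoints(uv[:,None],K,np.array([k1,0,0,0,0.]))[:,0]
    d=np.c_[p,np.ones(len(p))]@T[:3,:3].T; o=T[:3,3]
    return o+d*((z-o[2])/d[:,2])[:,None]
def blobs(img,lo,hi,amin=12,amax=5000):
    m=cv2.inRange(cv2.cvtColor(img,cv2.COLOR_BGR2HSV),lo,hi)
    n,l,st,c=cv2.connectedComponentsWithStats(m)
    return [(c[i].round(1),st[i],np.argwhere(l==i)[:,::-1]) for i in range(1,n) if amin<=st[i,4]<=amax]
def wrist():
    s=monitor.sense();c=cams.capture("wrist")
    T=np.eye(4);T[:3,:3]=s["ee_rot"];T[:3,3]=s["ee_pos"]
    return c["img"],(c["K"],c["k1"],T@c["hand_eye"])
E
python3 - <<'E'
from h import *
d=np.load("top.npz");img=d["img"];a=(d["K"],float(d["k1"]),d["T"])
cv2.imwrite("pics/c0.png",cv2.resize(img[140:265,200:440],None,fx=3.3,fy=3.3,interpolation=cv2.INTER_CUBIC))
for n,lo,hi in(("blue",(95,110,60),(125,255,255)),("red1",(0,130,80),(6,255,255)),("red2",(172,130,80),(180,255,255)),("yel",(15,90,90),(35,255,255)),("dark",(0,0,0),(180,120,50))):
    for c,st,p in blobs(img[140:265,200:440],lo,hi):
        c=c+[200,140];r=cv2.minAreaRect(p.astype(np.float32))
        print(n,c,st,w(c,6,*a).round()[0],np.round(r[1],1),round(r[2]))
E
```

```text
blue [344.8 145.8] [129   0  34  15 295] [628.  22.   6.] [32.6 12.9] 11
blue [378.6 147.7] [172   5  14   6  58] [622. -66.   6.] [13.1  4.3] 11
blue [377.  155.9] [171  13  13   7  60] [601. -61.   6.] [12.6  4.5] 11
blue [343.4 159.3] [126  15  36  10 149] [592.  27.   6.] [35.9  4.3] 11
blue [374.7 165.6] [168  23  14   6  58] [575. -55.   6.] [13.5  4.1] 11
blue [333.5 224. ] [124  74  20  20 283] [425.  55.   6.] [18.9 18.6] 56
blue [233.1 233.2] [  14   77   39   33 1143] [404. 310.   6.] [30.5 38. ] 86
red1 [229.  168.1] [  10   13   39   31 1018] [571. 322.   6.] [28.2 36.7] 86
yel [354.3 187.5] [150  40  10  16  32] [518.  -0.   6.] [ 1.8 17.4] 27
dark [293.8 152.8] [ 84   2  20  21 100] [610. 155.   6.] [20. 19.] 90
dark [230.8 200.7] [ 13  46  37  31 974] [487. 317.   6.] [28.  35.9] 84
```

View pics/c0.png

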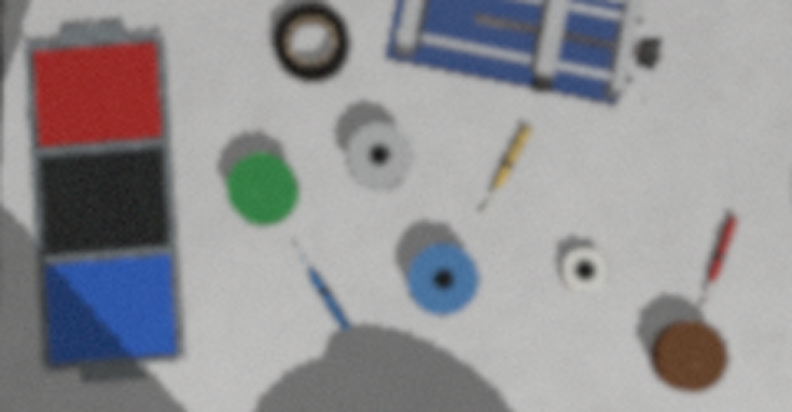

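```bash
python3 - <<'E'
from h import *
d=np.load("top.npz");img=d["img"];a=(d["K"],float(d["k1"]),d["T"])
def f(n,roi,lo,hi,z,amin=12,inv=False):
    x,y,X,Y=roi
    for c,st,p in blobs(img[y:Y,x:X],lo,hi,amin):
        p=p+[x,y];(cc,r)=cv2.minEnclosingCircle(p.astype(np.float32));q=w(p,z,*a)[:,:2]
        m=q.mean(0);_,S,V=np.linalg.svd(q-m);
        print(n,len(p),"cen",m.round(1),"circ",w(cc,z,*a)[0,:2].round(1),"axis",V[0].round(3),"ext",((q-m)@V[0]).min().round(1),((q-m)@V[0]).max().round(1))
f("padblue",(205,210,260,255),(95,100,30),(125,255,255),6,300)
f("padblack",(205,180,260,225),(0,0,0),(180,140,55),6,300)
f("padred",(205,145,260,190),(0,130,60),(8,255,255),6,300)
f("spool",(315,205,355,245),(95,90,60),(125,255,255),22)
f("tape",(280,138,312,168),(0,0,0),(180,255,85),12)
f("braid",(365,212,388,232),(0,0,175),(180,30,255),8)
f("redd",(405,195,430,237),(0,70,60),(12,255,255),5)
f("redd2",(405,195,430,237),(168,70,60),(180,255,255),5)
f("grey",(300,165,330,205),(0,0,120),(180,30,170),20)
f("blued",(280,205,315,245),(95,60,40),(125,255,255),5)
f("green",(260,175,295,215),(50,80,40),(85,255,255),20)
E
```

```text
padblue 1161 cen [403.8 309.6] circ [404.2 309.9] axis [-0.066  0.998] ext -48.2 48.6
padblack 1006 cen [487. 316.] circ [485.8 316. ] axis [-0.073  0.997] ext -45.7 45.3
padred 1018 cen [571.3 322.3] circ [571.4 322.4] axis [-0.065  0.998] ext -47.6 47.6
spool 316 cen [424.   55.1] circ [424.2  55. ] axis [-1.    -0.006] ext -25.1 25.2
tape 224 cen [611.1 155.5] circ [610.4 155.9] axis [-0.948 -0.318] ext -30.4 30.3
braid 324 cen [426.1 -56.5] circ [429.7 -54.2] axis [ 0.235 -0.972] ext -35.0 32.3
redd 52 cen [ 445.5 -164.4] circ [ 445.5 -163.6] axis [-0.933  0.359] ext -24.4 24.9
grey 406 cen [524.6 106.1] circ [527.3 106. ] axis [-0.906 -0.422] ext -40.4 35.3
blued 47 cen [408.2 141.7] circ [408.9 141.4] axis [-0.847 -0.531] ext -26.3 25.3
green 344 cen [494.7 192.3] circ [494.9 192. ] axis [-0.838 -0.546] ext -26.6 27.2
```

Request:
carry_out --motion '[{"delta_pos": [-0.3,-1,0],"rotation": [0,0,-0.75]},{"delta_pos": [-0.3,-1,0],"rotation": [0,0,-0.75]},{"delta_pos": [-0.3,-1,0],"rotation": [0,0,-0.75]},{"delta_pos": [-0.3,-1,0],"rotation": [0,0,0]},{"delta_pos": [-0.3,-1,0],"rotation": [0,0,0]},{"delta_pos": [-0.3,-1,0],"rotation": [0,0,0]},{"delta_pos": [-0.3,-1,0],"rotation": [0,0,0]},{"delta_pos": [-0.3,-1,0],"rotation": [0,0,0]},{"delta_pos": [-0.3,-1,0],"rotation": [0,0,0]},{"delta_pos": [-0.3,-1,0],"rotation": [0,0,0]},{"delta_pos": [-0.3,-1,0],"rotation": [0,0,0]},{"delta_pos": [-0.3,-1,0],"rotation": [0,0,0]}]' --jaw 91 --grip_force 20

```text
clock: 1.6
ee_pos: [264.3, 381.0, 404.7]
ee_rot: [[-0.998, -0.07, 0.0], [-0.07, 0.998, 0.0], [-0.0, 0.0, -1.0]]
force: [-0.3, 0.2, 0.8]
grip_width: 91.0
grasp_force: 0.0
```

```bash
cat >> h.py <<'E'
def go(x,y,ztip,yaw=None):
    "units in tool axes from the present pose to fingertips at (x,y,ztip); yaw of tool y axis in deg"
    s=monitor.sense();R=s["ee_rot"];p=s["ee_pos"]
    d=R.T@(np.array([x,y,ztip+191])-p)/25
    cy=np.degrees(np.arctan2(R[1,1],R[0,1]))
    print("t%.1f"%s["clock"],"tip",(p-[0,0,191]).round(1),"yaw",cy.round(1),"jaw",round(s["grip_width"],1),"F",s["force"].round(1),"units",d.round(2),"j6",s["joint_positions"][5].round(2),
      "" if yaw is None else "rot units %.2f"%(-((yaw-cy+90)%180-90)/8))
E
python3 -c "
from h import *
go(424,55,120,94)"
```

```text
t1.6 tip [264.3 381.  213.7] yaw 94.0 jaw 91.0 F [-0.3  0.2  0.8] units [ -5.45 -13.46   3.75] j6 -0.73 rot units 0.00
```

Request:
carry_out --motion '[{"delta_pos": [-1,-1,0],"rotation": [0,0,0]},{"delta_pos": [-1,-1,0],"rotation": [0,0,0]},{"delta_pos": [-1,-1,0],"rotation": [0,0,0]},{"delta_pos": [-1,-1,0],"rotation": [0,0,0]},{"delta_pos": [-1,-1,0],"rotation": [0,0,0]},{"delta_pos": [-0.45,-1,0.4],"rotation": [0,0,0]},{"delta_pos": [0,-1,0.5],"rotation": [0,0,0]},{"delta_pos": [0,-1,0.5],"rotation": [0,0,0]},{"delta_pos": [0,-1,0.5],"rotation": [0,0,0]},{"delta_pos": [0,-1,0.5],"rotation": [0,0,0]},{"delta_pos": [0,-1,0.5],"rotation": [0,0,0]},{"delta_pos": [0,-1,0.5],"rotation": [0,0,0]}]'

```text
clock: 3.1
ee_pos: [420.7, 91.5, 319.5]
ee_rot: [[-0.998, -0.07, 0.0], [-0.07, 0.998, 0.0], [-0.0, 0.0, -1.0]]
force: [0.9, -0.3, 0.1]
grip_width: 91.1
grasp_force: 0.0
```

```bash
python3 -c "
from h import *
go(424,55,5,94)
img,a=wrist();cv2.imwrite('pics/w1.png',img);np.savez('w1.npz',img=img,K=a[0],k1=a[1],T=a[2])
for z in(30,):
  for c,st,p in blobs(img,(95,90,60),(125,255,255),200,200000): 
    cc,r=cv2.minEnclosingCircle(p.astype(np.float32));print(c,st,cc,r,w(cc,30,*a)[0].round(1),w(c,30,*a)[0].round(1))
"
```

```text
t3.1 tip [420.7  91.5 128.5] yaw 94.0 jaw 91.1 F [ 0.9 -0.3  0.1] units [-0.03 -1.47  4.94] j6 -1.48 rot units 0.00
[527.5 191.7] [ 480  158   98   69 5969] (528.5, 192.0) 59.2305793762207 [400.1 293.4  30. ] [399.9 292.3  30. ]
[367.8 178.2] [358 164  20  29 228] (368.0, 178.0) 15.264437675476074 [397.7 134.3  30. ] [397.9 134.2  30. ]
[286.1 197.8] [ 258  169   56   58 2274] (286.5384521484375, 197.46153259277344) 28.938413619995117 [422.1  58.   30. ] [422.5  57.6  30. ]
```

View pics/w1.png

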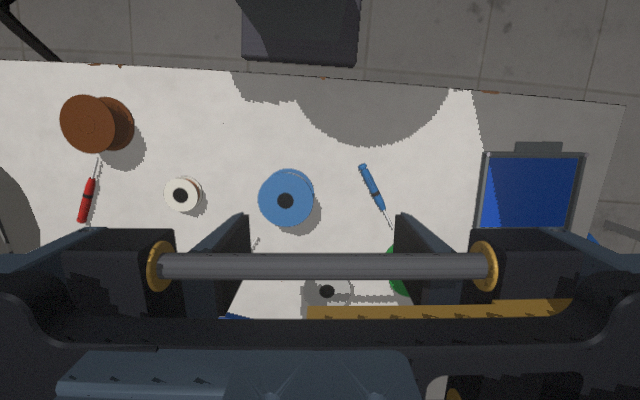

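Request:
carry_out --motion '[{"delta_pos": [-0.05,-0.7,0],"rotation": [0,0,0]},{"delta_pos": [0,-0.72,0.5],"rotation": [0,0,0]},{"delta_pos": [0,0,1],"rotation": [0,0,0]},{"delta_pos": [0,0,1],"rotation": [0,0,0]},{"delta_pos": [0,0,1],"rotation": [0,0,0]},{"delta_pos": [0,0,0.8],"rotation": [0,0,0]},{"delta_pos": [0,0,0.6],"rotation": [0,0,0]},{"delta_pos": [0,0,0],"rotation": [0,0,0]}]'

```text
clock: 4.15
ee_pos: [424.4, 57.3, 196.7]
ee_rot: [[-0.998, -0.07, -0.001], [-0.07, 0.998, -0.0], [0.001, -0.0, -1.0]]
force: [0.1, -0.9, 1.3]
grip_width: 91.4
grasp_force: 0.0
```

Request:
carry_out --motion '[{"delta_pos": [0,0,0],"rotation": [0,0,0]},{"delta_pos": [0,0,0],"rotation": [0,0,0]},{"delta_pos": [0,0,0],"rotation": [0,0,0]},{"delta_pos": [0,0,0],"rotation": [0,0,0]},{"delta_pos": [0,0,0],"rotation": [0,0,0]},{"delta_pos": [0,0,0],"rotation": [0,0,0]}]' --jaw 40 --grip_force 25

```text
clock: 4.9
ee_pos: [424.8, 57.5, 197.5]
ee_rot: [[-0.998, -0.07, 0.0], [-0.07, 0.998, 0.0], [-0.0, -0.0, -1.0]]
force: [-0.9, -1.1, 6.6]
grip_width: 53.7
grasp_force: 25.0
```

Request:
carry_out --motion '[{"delta_pos": [0,0,-0.6],"rotation": [0,0,0]},{"delta_pos": [0,0,-0.9],"rotation": [0,0,0]},{"delta_pos": [0,0.5,-0.8],"rotation": [0,0,0]},{"delta_pos": [0,0.9,-0.2],"rotation": [0,0,0]},{"delta_pos": [0,1,0],"rotation": [0,0,0]},{"delta_pos": [0,1,0],"rotation": [0,0,0]},{"delta_pos": [0,1,0],"rotation": [0,0,0]},{"delta_pos": [0,1,0],"rotation": [0,0,0]},{"delta_pos": [0,1,0],"rotation": [0,0,0]},{"delta_pos": [0,1,0],"rotation": [0,0,0]},{"delta_pos": [0,1,0],"rotation": [0,0,0]},{"delta_pos": [0.1,0.9,0],"rotation": [0,0,0]}]'

```text
clock: 6.4
ee_pos: [405.7, 290.1, 260.6]
ee_rot: [[-0.998, -0.07, 0.0], [-0.07, 0.998, 0.0], [-0.0, 0.0, -1.0]]
force: [0.2, -0.4, -0.5]
grip_width: 53.4
grasp_force: 25.0
```

```bash
python3 -c "
from h import *
go(404,310,13,94)
d=np.load('w1.npz');a=(d['K'],float(d['k1']),d['T'])
print('braid',w((182,195),14,*a),'red',w((87,200),8,*a), 'redends',w([(92,178),(82,222)],8,*a))
img,a=wrist();cv2.imwrite('pics/w2.png',img)
for c,st,p in blobs(img,(95,90,40),(125,255,255),200,200000): print(c,st,w(c,6,*a)[0].round(1))
"
```

```text
t6.4 tip [405.7 290.1  69.6] yaw 94.0 jaw 53.4 F [ 0.2 -0.4 -0.5] units [0.01 0.8  2.26] j6 -1.07 rot units 0.01
braid [[431.32393867 -51.25825641  14.        ]] red [[ 445.82996028 -158.54389695    8.        ]] redends [[ 421.23573306 -149.71539051    8.        ]
 [ 471.52577738 -167.89646562    8.        ]]
[340.5 206.2] [ 274  166  132   88 8770] [402.3 306.3   6. ]
[143.8 192.1] [129 175  30  35 396] [401.7 139.2   6. ]
[504.4 236.3] [463 221  70  32 791] [419.9 453.6   6. ]
[516.  290.8] [509 278  15  30 301] [473.4 478.3   6. ]
[321.9 286.5] [286 280  73  17 902] [479.9 296.    6. ]
[495.1 386.6] [487 374  16  25 280] [588.2 486.4   6. ]
```

View pics/w2.png

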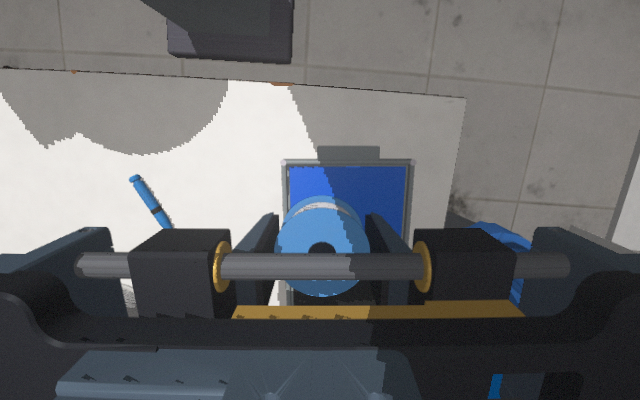

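Request:
carry_out --motion '[{"delta_pos": [0,0.6,0],"rotation": [0,0,0]},{"delta_pos": [0,0.2,0.5],"rotation": [0,0,0]},{"delta_pos": [0,0,0.8],"rotation": [0,0,0]},{"delta_pos": [0,0,0.5],"rotation": [0,0,0]},{"delta_pos": [0,0,0.3],"rotation": [0,0,0]},{"delta_pos": [0,0,0.12],"rotation": [0,0,0]},{"delta_pos": [0,0,0],"rotation": [0,0,0]},{"delta_pos": [0,0,0],"rotation": [0,0,0]}]'

```text
clock: 7.45
ee_pos: [404.6, 309.3, 204.6]
ee_rot: [[-0.998, -0.07, 0.001], [-0.07, 0.998, 0.0], [-0.001, 0.0, -1.0]]
force: [-0.3, 0.6, -1.9]
grip_width: 53.5
grasp_force: 25.0
```

Request:
carry_out --motion '[{"delta_pos": [0,0,0.02],"rotation": [0,0,0]},{"delta_pos": [0,0,0],"rotation": [0,0,0]},{"delta_pos": [0,0,0],"rotation": [0,0,0]},{"delta_pos": [0,0,0],"rotation": [0,0,0]},{"delta_pos": [0,0,0],"rotation": [0,0,0]},{"delta_pos": [0,0,-0.5],"rotation": [0,0,0]},{"delta_pos": [0,0,-0.8],"rotation": [0,0,0]},{"delta_pos": [0,0,-0.8],"rotation": [0,0,0]}]' --jaw 70

```text
clock: 8.45
ee_pos: [404.5, 309.2, 257.5]
ee_rot: [[-0.998, -0.07, 0.0], [-0.07, 0.998, 0.0], [-0.0, 0.0, -1.0]]
force: [0.2, -0.6, -0.0]
grip_width: 69.8
grasp_force: 0.0
```

Request:
carry_out --motion '[{"delta_pos": [-0.1,-1,0],"rotation": [0,0,0]},{"delta_pos": [-0.1,-1,0],"rotation": [0,0,0]},{"delta_pos": [-0.1,-1,0],"rotation": [0,0,0]},{"delta_pos": [0,-1,0],"rotation": [0,0,0]},{"delta_pos": [0,-1,0],"rotation": [0,0,0]},{"delta_pos": [0,-1,0],"rotation": [0,0,0]},{"delta_pos": [0,-1,0],"rotation": [0,0,0]},{"delta_pos": [0,-1,0],"rotation": [0,0,0]},{"delta_pos": [0,-1,0],"rotation": [0,0,0]},{"delta_pos": [0,-1,0],"rotation": [0,0,0]},{"delta_pos": [0,-1,0],"rotation": [0,0,0]},{"delta_pos": [0,-1,0],"rotation": [0,0,0]}]'

```text
clock: 9.95
ee_pos: [433.1, 9.6, 257.0]
ee_rot: [[-0.998, -0.07, 0.001], [-0.07, 0.998, -0.0], [-0.001, -0.0, -1.0]]
force: [-0.1, -0.2, 0.1]
grip_width: 69.8
grasp_force: 0.0
```

```bash
python3 -c "
from h import *
go(430.5,-53,3,94)
img,a=wrist();cv2.imwrite('pics/w3.png',img)
"
```

```text
t9.9 tip [433.1   9.6  66. ] yaw 94.0 jaw 69.8 F [-0.1 -0.2  0.1] units [ 0.28 -2.49  2.52] j6 -1.67 rot units 0.00
```

View pics/w3.png

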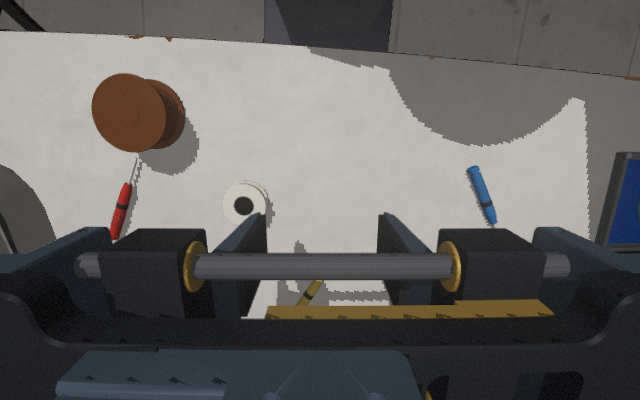

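Request:
carry_out --motion '[{"delta_pos": [0.1,-0.9,0],"rotation": [0,0,0]},{"delta_pos": [0.1,-0.9,0],"rotation": [0,0,0]},{"delta_pos": [0.08,-0.7,0],"rotation": [0,0,0]},{"delta_pos": [0,0,0.7],"rotation": [0,0,0]},{"delta_pos": [0,0,0.9],"rotation": [0,0,0]},{"delta_pos": [0,0,0.6],"rotation": [0,0,0]},{"delta_pos": [0,0,0.32],"rotation": [0,0,0]},{"delta_pos": [0,0,0],"rotation": [0,0,0]}]'

```text
clock: 11.0
ee_pos: [430.5, -52.3, 193.1]
ee_rot: [[-0.998, -0.07, -0.001], [-0.07, 0.998, 0.0], [0.001, 0.0, -1.0]]
force: [-0.1, 0.4, 0.5]
grip_width: 70.1
grasp_force: 0.0
```

Request:
carry_out --motion '[{"delta_pos": [0,0,0],"rotation": [0,0,0]},{"delta_pos": [0,0,0],"rotation": [0,0,0]},{"delta_pos": [0,0,0],"rotation": [0,0,0]},{"delta_pos": [0,0,0],"rotation": [0,0,0]},{"delta_pos": [0,0,0],"rotation": [0,0,0]},{"delta_pos": [0,0,0],"rotation": [0,0,0]}]' --jaw 20 --grip_force 12

```text
clock: 11.75
ee_pos: [430.6, -52.4, 193.4]
ee_rot: [[-0.998, -0.07, 0.0], [-0.07, 0.998, -0.0], [-0.0, -0.0, -1.0]]
force: [-0.6, -0.1, 6.4]
grip_width: 35.4
grasp_force: 12.0
```

Request:
carry_out --motion '[{"delta_pos": [0,0,-0.7],"rotation": [0,0,0]},{"delta_pos": [0,0,-1],"rotation": [0,0,0]},{"delta_pos": [0,0.5,-0.8],"rotation": [0,0,0]},{"delta_pos": [0,1,-0.5],"rotation": [0,0,0]},{"delta_pos": [0,1,0],"rotation": [0,0,0]},{"delta_pos": [0,1,0],"rotation": [0,0,0]},{"delta_pos": [0,1,0],"rotation": [0,0,0]},{"delta_pos": [0,1,0],"rotation": [0,0,0]},{"delta_pos": [0,1,0],"rotation": [0,0,0]},{"delta_pos": [0,1,0],"rotation": [0,0,0]},{"delta_pos": [0,1,0],"rotation": [0,0,0]},{"delta_pos": [0,1,0],"rotation": [0,0,0]}]'

```text
clock: 13.25
ee_pos: [413.4, 185.3, 268.1]
ee_rot: [[-0.998, -0.07, -0.0], [-0.07, 0.998, -0.0], [0.0, -0.0, -1.0]]
force: [0.3, -0.1, -1.0]
grip_width: 35.6
grasp_force: 12.0
```

Request:
carry_out --motion '[{"delta_pos": [0,1,0],"rotation": [0,0,0]},{"delta_pos": [0,0.9,0],"rotation": [0,0,0]},{"delta_pos": [0,0.6,0],"rotation": [0,0,0]},{"delta_pos": [0,0,0],"rotation": [0,0,0]}]'

```text
clock: 13.75
ee_pos: [409.2, 247.3, 268.1]
ee_rot: [[-0.997, -0.072, -0.0], [-0.072, 0.997, -0.0], [0.0, -0.0, -1.0]]
force: [-0.2, -0.2, -1.9]
grip_width: 35.6
grasp_force: 12.0
```

```bash
python3 -c "
from h import *
go(404.5,309.3,39,94)
img,a=wrist();cv2.imwrite('pics/w4.png',img)
"
```

```text
t13.8 tip [409.2 247.3  77.1] yaw 94.1 jaw 35.6 F [-0.2 -0.2 -1.9] units [0.01 2.49 1.52] j6 -1.15 rot units 0.01
```

View pics/w4.png

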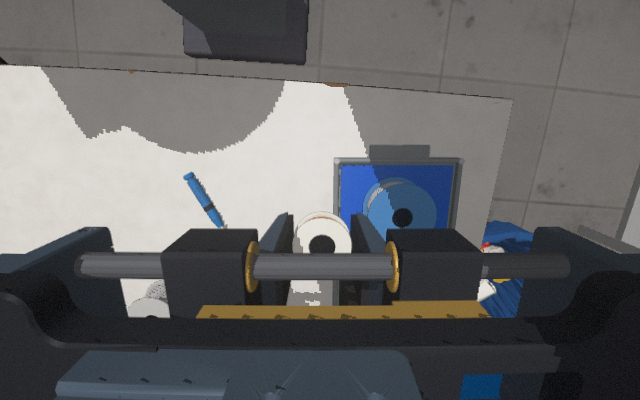

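Request:
carry_out --motion '[{"delta_pos": [0,0.9,0],"rotation": [0,0,0]},{"delta_pos": [0,0.9,0],"rotation": [0,0,0]},{"delta_pos": [0.01,0.7,0],"rotation": [0,0,0]},{"delta_pos": [0,0,0.6],"rotation": [0,0,0]},{"delta_pos": [0,0,0.5],"rotation": [0,0,0]},{"delta_pos": [0,0,0.3],"rotation": [0,0,0]},{"delta_pos": [0,0,0.12],"rotation": [0,0,0]},{"delta_pos": [0,0,0],"rotation": [0,0,0]},{"delta_pos": [0,0,0],"rotation": [0,0,0]}]'

```text
clock: 14.92
ee_pos: [404.9, 309.2, 230.5]
ee_rot: [[-0.998, -0.07, 0.0], [-0.07, 0.998, 0.0], [-0.0, 0.0, -1.0]]
force: [0.8, 0.9, -2.3]
grip_width: 35.2
grasp_force: 12.0
```

Request:
carry_out --motion '[{"delta_pos": [0,0,0.04],"rotation": [0,0,0]},{"delta_pos": [0,0,0],"rotation": [0,0,0]}]'

```text
clock: 15.18
ee_pos: [404.8, 309.3, 229.5]
ee_rot: [[-0.998, -0.07, 0.0], [-0.07, 0.998, 0.0], [-0.0, 0.0, -1.0]]
force: [-0.2, -1.0, 0.5]
grip_width: 35.6
grasp_force: 12.0
```

Request:
carry_out --motion '[{"delta_pos": [0,0,0],"rotation": [0,0,0]},{"delta_pos": [0,0,0],"rotation": [0,0,0]},{"delta_pos": [0,0,0],"rotation": [0,0,0]},{"delta_pos": [0,0,0],"rotation": [0,0,0]},{"delta_pos": [0,0,-0.5],"rotation": [0,0,0]},{"delta_pos": [0,0,-1],"rotation": [0,0,0]},{"delta_pos": [0,0,-1],"rotation": [0,0,0]},{"delta_pos": [0,0,-1],"rotation": [0,0,0]}]' --jaw 60

```text
clock: 16.18
ee_pos: [404.7, 309.2, 318.4]
ee_rot: [[-0.998, -0.07, 0.0], [-0.07, 0.998, 0.0], [-0.0, 0.0, -1.0]]
force: [-0.0, 0.5, -0.3]
grip_width: 60.1
grasp_force: 0.0
```

```bash
python3 -c "
from h import *
go(611,155.7,2,4)
"
```

```text
t16.2 tip [404.7 309.2 127.4] yaw 94.0 jaw 60.1 F [-0.   0.5 -0.3] units [-7.8  -6.71  5.02] j6 -1.03 rot units -11.25
```

Request:
carry_out --motion '[{"delta_pos": [-0.98,-0.84,0],"rotation": [0,0,0]},{"delta_pos": [-0.98,-0.84,0],"rotation": [0,0,0]},{"delta_pos": [-0.98,-0.84,0],"rotation": [0,0,0]},{"delta_pos": [-0.98,-0.84,0],"rotation": [0,0,0]},{"delta_pos": [-0.98,-0.84,0],"rotation": [0,0,0]},{"delta_pos": [-0.98,-0.84,0],"rotation": [0,0,0]},{"delta_pos": [-0.98,-0.84,0],"rotation": [0,0,0]},{"delta_pos": [-0.94,-0.83,0],"rotation": [0,0,0]}]' --jaw 91

```text
clock: 17.18
ee_pos: [611.9, 154.9, 317.7]
ee_rot: [[-0.998, -0.07, 0.001], [-0.07, 0.998, 0.0], [-0.001, 0.0, -1.0]]
force: [0.6, 0.5, -0.1]
grip_width: 90.9
grasp_force: 0.0
```

Request:
carry_out --motion '[{"delta_pos": [0,0,0],"rotation": [0,0,0.95]},{"delta_pos": [0,0,0],"rotation": [0,0,0.95]},{"delta_pos": [0,0,0],"rotation": [0,0,0.95]},{"delta_pos": [0,0,0],"rotation": [0,0,0.95]},{"delta_pos": [0,0,0],"rotation": [0,0,0.95]},{"delta_pos": [0,0,0],"rotation": [0,0,0.95]},{"delta_pos": [0,0,0],"rotation": [0,0,0.95]},{"delta_pos": [0,0,0],"rotation": [0,0,0.95]},{"delta_pos": [0,0,0],"rotation": [0,0,0.95]},{"delta_pos": [0,0,0],"rotation": [0,0,0.95]},{"delta_pos": [0,0,0],"rotation": [0,0,0.95]},{"delta_pos": [0,0,0],"rotation": [0,0,0.8]}]'

```text
clock: 18.68
ee_pos: [611.0, 155.6, 317.7]
ee_rot: [[-0.066, 0.998, 0.0], [0.998, 0.066, 0.0], [0.0, 0.0, -1.0]]
force: [-0.1, 0.0, 0.2]
grip_width: 91.4
grasp_force: 0.0
```

```bash
python3 -c "
from h import *
go(611,155.7,2,4)
img,a=wrist();cv2.imwrite('pics/w5.png',img);np.savez('w5.npz',img=img,K=a[0],k1=a[1],T=a[2])
c=cams.capture('scene');cv2.imwrite('pics/s5.png',c['img'][120:330,180:440].repeat(3,0).repeat(3,1)[:600])
"
```

```text
t18.7 tip [611.  155.6 126.7] yaw 3.8 jaw 91.4 F [-0.1  0.   0.2] units [ 0.   -0.    4.99] j6 0.15 rot units -0.02
```

View pics/w5.png

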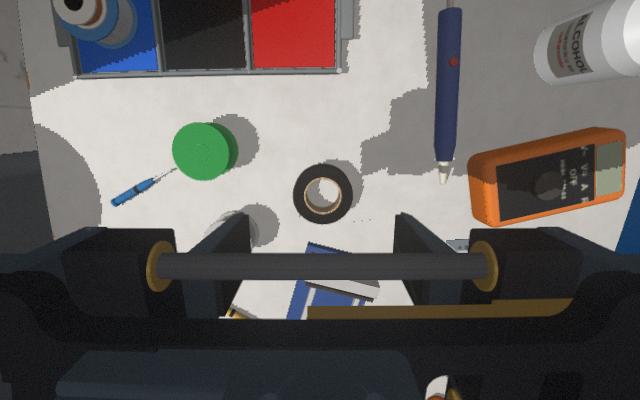

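View pics/s5.png

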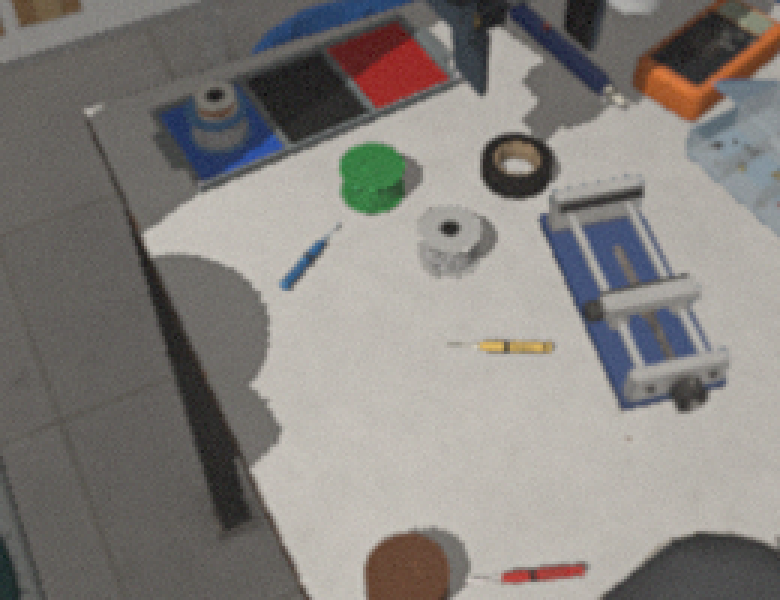

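```bash
python3 -c "
from h import *
d=np.load('w5.npz');a=(d['K'],float(d['k1']),d['T'])
print(w((323,192),17,*a))
p=w([(75,76),(338,71)],10,*a);print(p)"
```

```text
[[612.29779207 159.87091037  17.        ]]
[[367.65708433 256.73441017  10.        ]
 [618.58718659 274.56312277  10.        ]]
```

Request:
carry_out --motion '[{"delta_pos": [0,0,0.8],"rotation": [0,0,0]},{"delta_pos": [0,0,1],"rotation": [0,0,0]},{"delta_pos": [0,0,1],"rotation": [0,0,0]}]'

```text
clock: 19.15
ee_pos: [610.6, 155.5, 244.9]
ee_rot: [[-0.073, 0.997, -0.001], [0.997, 0.073, -0.0], [-0.0, -0.001, -1.0]]
force: [0.2, -0.0, -0.2]
grip_width: 91.0
grasp_force: 0.0
```

Request:
carry_out --motion '[{"delta_pos": [0.08,0.02,0.7],"rotation": [0,0,0]},{"delta_pos": [0,0,0.7],"rotation": [0,0,0]},{"delta_pos": [0,0,0.45],"rotation": [0,0,0]},{"delta_pos": [0,0,0.2],"rotation": [0,0,0]},{"delta_pos": [0,0,0],"rotation": [0,0,0]}]'

```text
clock: 19.77
ee_pos: [611.5, 157.6, 195.5]
ee_rot: [[-0.07, 0.998, 0.0], [0.998, 0.07, 0.0], [0.0, 0.0, -1.0]]
force: [-0.0, 0.4, 0.3]
grip_width: 91.2
grasp_force: 0.0
```

Request:
carry_out --motion '[{"delta_pos": [0,0,0],"rotation": [0,0,0]},{"delta_pos": [0,0,0],"rotation": [0,0,0]},{"delta_pos": [0,0,0],"rotation": [0,0,0]},{"delta_pos": [0,0,0],"rotation": [0,0,0]},{"delta_pos": [0,0,0],"rotation": [0,0,0]}]' --jaw 45 --grip_force 20

```text
clock: 20.4
ee_pos: [611.5, 157.6, 195.7]
ee_rot: [[-0.07, 0.998, 0.0], [0.998, 0.07, 0.0], [0.0, 0.0, -1.0]]
force: [-0.4, 0.2, 4.1]
grip_width: 58.9
grasp_force: 20.0
```

Request:
carry_out --motion '[{"delta_pos": [0,0,-0.6],"rotation": [0,0,0]},{"delta_pos": [0,0,-1],"rotation": [0,0,0]},{"delta_pos": [0,0,-1],"rotation": [0,0,0]},{"delta_pos": [0,0,-0.6],"rotation": [0,0,-0.95]},{"delta_pos": [0,0,0],"rotation": [0,0,-0.95]},{"delta_pos": [0,0,0],"rotation": [0,0,-0.95]},{"delta_pos": [0,0,0],"rotation": [0,0,-0.95]},{"delta_pos": [0,0,0],"rotation": [0,0,-0.95]},{"delta_pos": [0,0,0],"rotation": [0,0,-0.95]},{"delta_pos": [0,0,0],"rotation": [0,0,-0.95]},{"delta_pos": [0,0,0],"rotation": [0,0,-0.95]},{"delta_pos": [0,0,0],"rotation": [0,0,-0.95]}]'

```text
clock: 21.9
ee_pos: [611.4, 157.6, 276.4]
ee_rot: [[-0.955, 0.298, 0.001], [0.298, 0.955, 0.0], [-0.0, 0.0, -1.0]]
force: [-0.1, 0.4, -1.5]
grip_width: 59.1
grasp_force: 20.0
```

Request:
carry_out --motion '[{"delta_pos": [0,0,0],"rotation": [0,0,-0.9]},{"delta_pos": [0,0,0],"rotation": [0,0,-0.9]},{"delta_pos": [0,0,0],"rotation": [0,0,-0.9]},{"delta_pos": [0,0,0],"rotation": [0,0,0]}]'

```text
clock: 22.4
ee_pos: [611.4, 157.6, 276.2]
ee_rot: [[-0.998, -0.07, 0.0], [-0.07, 0.998, 0.0], [-0.0, 0.0, -1.0]]
force: [0.0, -0.4, -0.5]
grip_width: 59.0
grasp_force: 20.0
```

```bash
python3 -c "
from h import *
go(488,317.5,10,94)"
```

```text
t22.4 tip [611.4 157.6  85.2] yaw 94.0 jaw 59.0 F [ 0.  -0.4 -0.5] units [4.48 6.72 3.01] j6 -1.42 rot units -0.00
```

Request:
carry_out --motion '[{"delta_pos": [0.6,0.9,0],"rotation": [0,0,0]},{"delta_pos": [0.6,0.9,0],"rotation": [0,0,0]},{"delta_pos": [0.6,0.9,0],"rotation": [0,0,0]},{"delta_pos": [0.6,0.9,0],"rotation": [0,0,0]},{"delta_pos": [0.6,0.9,0],"rotation": [0,0,0]},{"delta_pos": [0.6,0.9,0],"rotation": [0,0,0]},{"delta_pos": [0.6,0.9,0],"rotation": [0,0,0]},{"delta_pos": [0.28,0.42,0.7],"rotation": [0,0,0]},{"delta_pos": [0,0,0.9],"rotation": [0,0,0]},{"delta_pos": [0,0,0.8],"rotation": [0,0,0]},{"delta_pos": [0,0,0.4],"rotation": [0,0,0]},{"delta_pos": [0,0,0.14],"rotation": [0,0,0]}]'

```text
clock: 23.9
ee_pos: [487.9, 317.0, 201.4]
ee_rot: [[-0.998, -0.07, -0.001], [-0.07, 0.998, -0.001], [0.001, -0.001, -1.0]]
force: [-8.6, -8.6, 28.8]
grip_width: 58.9
grasp_force: 20.2
```

Request:
carry_out --motion '[{"delta_pos": [0,0,0.03],"rotation": [0,0,0]},{"delta_pos": [0,0,0],"rotation": [0,0,0]}]'

```text
clock: 24.15
ee_pos: [488.2, 317.3, 201.6]
ee_rot: [[-0.998, -0.07, 0.001], [-0.07, 0.998, 0.0], [-0.001, 0.0, -1.0]]
force: [0.3, -0.1, -0.8]
grip_width: 59.0
grasp_force: 20.0
```

Request:
carry_out --motion '[{"delta_pos": [0,0,0],"rotation": [0,0,0]},{"delta_pos": [0,0,0],"rotation": [0,0,0]},{"delta_pos": [0,0,0],"rotation": [0,0,0]},{"delta_pos": [0,0,-0.5],"rotation": [0,0,0]},{"delta_pos": [0,0,-1],"rotation": [0,0,0]},{"delta_pos": [0,0,-1],"rotation": [0,0,0]},{"delta_pos": [0,0,-1],"rotation": [0,0,0]},{"delta_pos": [0,0,-0.5],"rotation": [0,0,0]}]' --jaw 70

```text
clock: 25.15
ee_pos: [488.1, 317.5, 303.2]
ee_rot: [[-0.998, -0.07, 0.002], [-0.07, 0.998, 0.001], [-0.002, 0.001, -1.0]]
force: [1.1, -0.7, -0.5]
grip_width: 70.0
grasp_force: 0.0
```

```bash
python3 -c "
from h import *
go(445.5,-162.5,2,69)"
```

```text
t25.1 tip [488.1 317.5 112.2] yaw 94.0 jaw 70.0 F [ 1.1 -0.7 -0.5] units [  3.06 -19.04   4.38] j6 -1.1 rot units 3.13
```

Request:
carry_out --motion '[{"delta_pos": [0.15,-0.95,0],"rotation": [0,0,0]},{"delta_pos": [0.15,-0.95,0],"rotation": [0,0,0]},{"delta_pos": [0.15,-0.95,0],"rotation": [0,0,0]},{"delta_pos": [0.15,-0.95,0],"rotation": [0,0,0]},{"delta_pos": [0.15,-0.95,0],"rotation": [0,0,0]},{"delta_pos": [0.15,-0.95,0],"rotation": [0,0,0]},{"delta_pos": [0.15,-0.95,0],"rotation": [0,0,0]},{"delta_pos": [0.15,-0.95,0],"rotation": [0,0,0]},{"delta_pos": [0.15,-0.95,0],"rotation": [0,0,0]},{"delta_pos": [0.15,-0.95,0],"rotation": [0,0,0]},{"delta_pos": [0.15,-0.95,0],"rotation": [0,0,0]},{"delta_pos": [0.15,-0.95,0],"rotation": [0,0,0]}]' --jaw 50

```text
clock: 26.65
ee_pos: [461.7, 28.0, 300.4]
ee_rot: [[-0.998, -0.07, -0.002], [-0.07, 0.998, -0.0], [0.002, 0.0, -1.0]]
force: [-0.0, 0.6, -0.3]
grip_width: 50.3
grasp_force: 0.0
```

Request:
carry_out --motion '[{"delta_pos": [0.15,-0.95,0],"rotation": [0,0,0]},{"delta_pos": [0.15,-0.95,0],"rotation": [0,0,0]},{"delta_pos": [0.15,-0.95,0],"rotation": [0,0,0]},{"delta_pos": [0.15,-0.95,0],"rotation": [0,0,0]},{"delta_pos": [0.15,-0.95,0],"rotation": [0,0,0]},{"delta_pos": [0.15,-0.95,0],"rotation": [0,0,0]},{"delta_pos": [0.15,-0.95,0],"rotation": [0,0,0]},{"delta_pos": [0.15,-0.95,0],"rotation": [0,0,0.76]},{"delta_pos": [0,0,0],"rotation": [0,0,0.76]},{"delta_pos": [0,0,0],"rotation": [0,0,0.77]},{"delta_pos": [0,0,0],"rotation": [0,0,0.77]},{"delta_pos": [0,0,0],"rotation": [0,0,0]}]'

```text
clock: 28.15
ee_pos: [445.2, -162.3, 300.5]
ee_rot: [[-0.937, 0.35, -0.001], [0.35, 0.937, 0.001], [0.002, 0.0, -1.0]]
force: [-0.0, -0.3, 0.1]
grip_width: 49.7
grasp_force: 0.0
```

```bash
python3 -c "
from h import *
go(445.5,-162.5,2,69)
img,a=wrist();cv2.imwrite('pics/w6.png',img)
for lo,hi in(((0,120,50),(8,255,255)),((172,120,50),(180,255,255))):
  for c,st,p in blobs(img,lo,hi,80,200000):
    q=w(p,6,*a)[:,:2];m=q.mean(0);V=np.linalg.svd(q-m,full_matrices=False)[2][0];t=(q-m)@V;print(c,st,m.round(1),V.round(3),t.min().round(1),t.max().round(1))
"
```

```text
t28.1 tip [ 445.2 -162.3  109.5] yaw 69.5 jaw 49.7 F [-0.  -0.3  0.1] units [-0.02 -0.01  4.3 ] j6 -1.61 rot units 0.07
[322.  182.4] [318 173   8  19 129] [ 431.1 -156.2] [ 0.931 -0.365] -9.2 8.6
[321.5 210.1] [318 196   8  30 232] [ 457.3 -166.5] [ 0.937 -0.35 ] -14.5 15.6
```

View pics/w6.png

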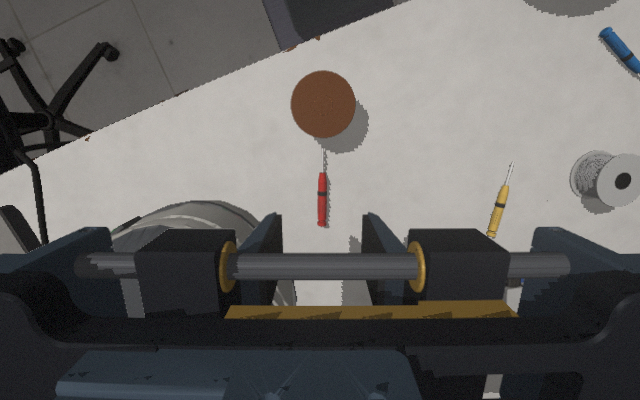

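```bash
python3 -c "
from h import *
t=np.load('top.npz')['img'][140:250,380:550];s=np.load('scene.npz')['img'][280:400,300:510]
f=lambda i,k:cv2.resize(i,None,fx=k,fy=k,interpolation=cv2.INTER_CUBIC)
A=f(t,2.2);B=f(s,3.6);C=np.zeros((A.shape[0]+B.shape[0],800,3),np.uint8);C[:A.shape[0],:A.shape[1]]=A;C[A.shape[0]:,:B.shape[1]]=B
C[:242,400:784]=f(cv2.imread('pics/w6.png')[180:301,90:282],2);print(C.shape);cv2.imwrite('pics/case.png',C[:600])"
```

```text
(674, 800, 3)
```

View pics/case.png

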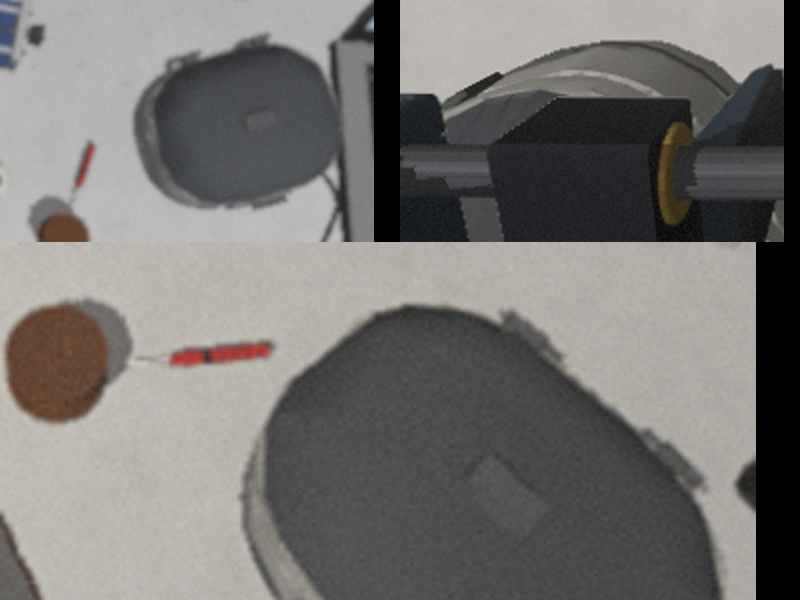

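```bash
python3 -c "
from h import *
A=[]
for n,uv in(('top',(498.6,194.5)),('scene',(440.8,350.8))):
  d=np.load(n+'.npz');A.append((d['K'],float(d['k1']),d['T']))
for z in(40,60,80,100,120): print(z,w((498.6,194.5),z,*A[0]).round(),w((440.8,350.8),z,*A[1]).round())
print('topoutline z0',w([(441.4,199),(446,215),(455,226),(471,234)],0,*A[0]).round())
print('topface z85',w([(451.8,199),(456,215),(465,225)],85,*A[0]).round())"
```

```text
40 [[ 493. -361.   40.]] [[ 523. -305.   40.]]
60 [[ 491. -352.   60.]] [[ 514. -308.   60.]]
80 [[ 489. -343.   80.]] [[ 506. -311.   80.]]
100 [[ 486. -334.  100.]] [[ 497. -314.  100.]]
120 [[ 484. -325.  120.]] [[ 488. -317.  120.]]
topoutline z0 [[ 487. -228.    0.]
 [ 445. -238.    0.]
 [ 416. -260.    0.]
 [ 395. -301.    0.]]
topface z85 [[ 478. -226.   85.]
 [ 440. -235.   85.]
 [ 416. -255.   85.]]
```

Request:
carry_out --motion '[{"delta_pos": [0.1,0,0],"rotation": [0,0,0.9]},{"delta_pos": [0,0,0],"rotation": [0,0,0.9]},{"delta_pos": [0,0,0],"rotation": [0,0,0.9]},{"delta_pos": [0,0,0],"rotation": [0,0,0.9]},{"delta_pos": [0,0,0],"rotation": [0,0,0.9]},{"delta_pos": [0,0,0],"rotation": [0,0,0.8]},{"delta_pos": [0,0,0.6],"rotation": [0,0,0]},{"delta_pos": [0,0,0.5],"rotation": [0,0,0]}]' --jaw 60

```text
clock: 29.2
ee_pos: [443.6, -160.9, 272.4]
ee_rot: [[-0.459, 0.888, -0.001], [0.888, 0.459, 0.0], [0.001, -0.001, -1.0]]
force: [0.5, -0.0, 0.1]
grip_width: 60.1
grasp_force: 0.0
```

```bash
python3 -c "
from h import *
go(443,-161,2,27)
img,a=wrist();cv2.imwrite('pics/w7.png',img)"
```

```text
t29.2 tip [ 443.6 -160.9   81.4] yaw 27.3 jaw 60.1 F [ 0.5 -0.   0.1] units [ 0.01 -0.02  3.17] j6 -0.87 rot units 0.04
```

View pics/w7.png

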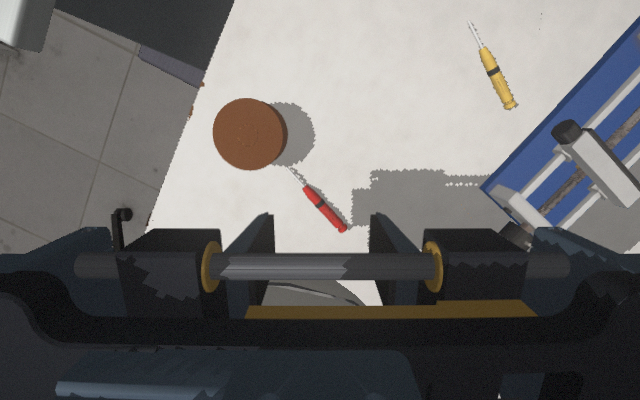

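Request:
carry_out --motion '[{"delta_pos": [0,0,0.4],"rotation": [0,0,0]},{"delta_pos": [0,0,0.4],"rotation": [0,0,0]},{"delta_pos": [0,0,0.4],"rotation": [0,0,0]},{"delta_pos": [0,0,0.4],"rotation": [0,0,0]},{"delta_pos": [0,0,0],"rotation": [0,0,0]}]'

```text
clock: 29.88
ee_pos: [443.9, -160.8, 233.0]
ee_rot: [[-0.456, 0.89, -0.001], [0.89, 0.456, 0.0], [0.001, -0.001, -1.0]]
force: [-0.2, 0.4, -0.7]
grip_width: 59.8
grasp_force: 0.0
```

Request:
carry_out --motion '[{"delta_pos": [0,0,0.4],"rotation": [0,0,0]},{"delta_pos": [0,0,0.4],"rotation": [0,0,0]},{"delta_pos": [0,0,0.4],"rotation": [0,0,0]},{"delta_pos": [0,0,0.3],"rotation": [0,0,0]},{"delta_pos": [0,0,0],"rotation": [0,0,0]}]'

```text
clock: 30.5
ee_pos: [443.9, -160.8, 195.6]
ee_rot: [[-0.456, 0.89, -0.001], [0.89, 0.456, 0.0], [0.001, -0.001, -1.0]]
force: [-0.7, -0.7, -1.4]
grip_width: 60.3
grasp_force: 0.0
```

Request:
carry_out --motion '[{"delta_pos": [0,0,0.05],"rotation": [0,0,0]},{"delta_pos": [0,0,0],"rotation": [0,0,0]},{"delta_pos": [0,0,0],"rotation": [0,0,0]},{"delta_pos": [0,0,0],"rotation": [0,0,0]},{"delta_pos": [0,0,0],"rotation": [0,0,0]},{"delta_pos": [0,0,0],"rotation": [0,0,0]},{"delta_pos": [0,0,0],"rotation": [0,0,0]},{"delta_pos": [0,0,0],"rotation": [0,0,0]}]' --jaw 4 --grip_force 10

```text
clock: 31.5
ee_pos: [444.1, -160.9, 195.0]
ee_rot: [[-0.456, 0.89, 0.0], [0.89, 0.456, -0.0], [-0.0, 0.0, -1.0]]
force: [-0.1, -0.0, 2.3]
grip_width: 9.1
grasp_force: 10.0
```

Request:
carry_out --motion '[{"delta_pos": [0,0,-0.5],"rotation": [0,0,0]},{"delta_pos": [0,0,-0.8],"rotation": [0,0,0]},{"delta_pos": [0,0,-1],"rotation": [0,0,0]},{"delta_pos": [0,0,-1],"rotation": [0,0,0]},{"delta_pos": [0,0,-1],"rotation": [0,0,0]},{"delta_pos": [0,0,0],"rotation": [0,0,0.95]},{"delta_pos": [0,0,0],"rotation": [0,0,0.95]},{"delta_pos": [0,0,0],"rotation": [0,0,0.95]},{"delta_pos": [0,0,0],"rotation": [0,0,0]}]' --grip_force 15

```text
clock: 32.62
ee_pos: [444.0, -160.9, 303.1]
ee_rot: [[-0.077, 0.997, 0.0], [0.997, 0.077, -0.0], [-0.0, 0.0, -1.0]]
force: [-0.5, -0.0, 0.2]
grip_width: 9.0
grasp_force: 15.0
```

```bash
python3 -c "
from h import *
go(572,313.5,11,4)
img,a=wrist();cv2.imwrite('pics/w8.png',img)"
```

```text
t32.6 tip [ 444.  -160.9  112.1] yaw 4.4 jaw 9.0 F [-0.5 -0.   0.2] units [18.53  6.56  4.04] j6 -0.47 rot units 0.05
```

View pics/w8.png

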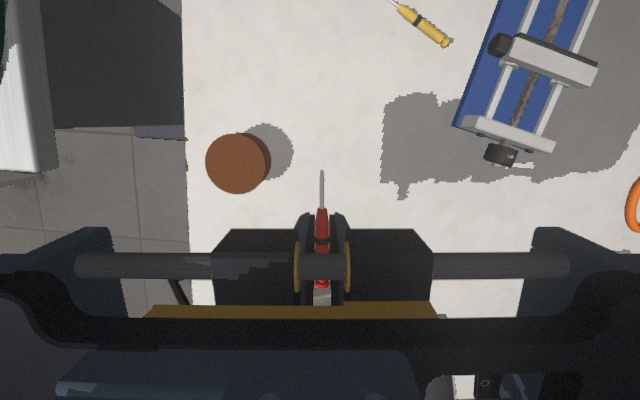

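```bash
python3 -c "
from h import *
img,a=wrist()
p=w([(321,170),(322,208),(322,289)],112.5,*a);print(p.round(1)); print((p-monitor.sense()['ee_pos'])[:,:2].round(1))"
```

```text
[[ 440.4 -117.   112.5]
 [ 442.9 -140.5  112.5]
 [ 447.3 -196.8  112.5]]
[[ -3.7  43.9]
 [ -1.2  20.4]
 [  3.2 -35.9]]
```

Request:
carry_out --motion '[{"delta_pos": [0.93,0.33,0],"rotation": [0,0,0]},{"delta_pos": [0.93,0.33,0],"rotation": [0,0,0]},{"delta_pos": [0.93,0.33,0],"rotation": [0,0,0]},{"delta_pos": [0.93,0.33,0],"rotation": [0,0,0]},{"delta_pos": [0.93,0.33,0],"rotation": [0,0,0]},{"delta_pos": [0.93,0.33,0],"rotation": [0,0,0]},{"delta_pos": [0.93,0.33,0],"rotation": [0,0,0]},{"delta_pos": [0.93,0.33,0],"rotation": [0,0,0]},{"delta_pos": [0.93,0.33,0],"rotation": [0,0,0]},{"delta_pos": [0.93,0.33,0],"rotation": [0,0,0]},{"delta_pos": [0.93,0.33,0],"rotation": [0,0,0]},{"delta_pos": [0.93,0.33,0],"rotation": [0,0,0]}]'

```text
clock: 34.22
ee_pos: [521.8, 125.6, 302.6]
ee_rot: [[-0.079, 0.997, -0.0], [0.997, 0.079, -0.0], [-0.0, -0.0, -1.0]]
force: [-0.1, 0.5, -1.0]
grip_width: 8.9
grasp_force: 15.0
```

Request:
carry_out --motion '[{"delta_pos": [0.93,0.33,0],"rotation": [0,0,0]},{"delta_pos": [0.93,0.33,0],"rotation": [0,0,0]},{"delta_pos": [0.93,0.33,0],"rotation": [0,0,0]},{"delta_pos": [0.93,0.33,0],"rotation": [0,0,0]},{"delta_pos": [0.93,0.33,0],"rotation": [0,0,0]},{"delta_pos": [0.93,0.33,0],"rotation": [0,0,0]},{"delta_pos": [0.93,0.33,0],"rotation": [0,0,0]},{"delta_pos": [0.93,0.33,0],"rotation": [0,0,0]},{"delta_pos": [0,0,0],"rotation": [0,0,0]}]'

```text
clock: 35.35
ee_pos: [573.7, 317.1, 302.4]
ee_rot: [[-0.077, 0.997, 0.0], [0.997, 0.077, 0.0], [0.0, 0.0, -1.0]]
force: [0.0, 0.2, -0.6]
grip_width: 9.0
grasp_force: 15.0
```

```bash
python3 -c "
from h import *
go(572,313.5,11,4)"
```

```text
t35.4 tip [573.7 317.1 111.4] yaw 4.4 jaw 9.0 F [ 0.   0.2 -0.6] units [-0.14 -0.08  4.02] j6 0.39 rot units 0.05
```

Request:
carry_out --motion '[{"delta_pos": [0.04,-0.08,0.8],"rotation": [0,0,0]},{"delta_pos": [0,0,0.9],"rotation": [0,0,0]},{"delta_pos": [0,0,0.9],"rotation": [0,0,0]},{"delta_pos": [0,0,0.7],"rotation": [0,0,0]},{"delta_pos": [0,0,0.4],"rotation": [0,0,0]},{"delta_pos": [0,0,0.2],"rotation": [0,0,0]},{"delta_pos": [0,0,0.1],"rotation": [0,0,0]},{"delta_pos": [0,0,0],"rotation": [0,0,0]},{"delta_pos": [0,0,0],"rotation": [0,0,0]}]'

```text
clock: 36.48
ee_pos: [571.4, 316.2, 203.0]
ee_rot: [[-0.076, 0.997, 0.001], [0.997, 0.076, 0.0], [0.0, 0.001, -1.0]]
force: [0.6, 0.9, -1.6]
grip_width: 9.1
grasp_force: 15.0
```

Tip is at 12, so go 1.8 mm lower, then release and retreat.

Request:
carry_out --motion '[{"delta_pos": [0.05,0,0.06],"rotation": [0,0,0]},{"delta_pos": [0,0,0],"rotation": [0,0,0]}]'

```text
clock: 36.72
ee_pos: [571.2, 317.5, 201.0]
ee_rot: [[-0.076, 0.997, 0.0], [0.997, 0.076, 0.0], [0.0, 0.0, -1.0]]
force: [0.5, 0.2, 0.6]
grip_width: 9.1
grasp_force: 15.0
```

Request:
carry_out --motion '[{"delta_pos": [0,0,0],"rotation": [0,0,0]},{"delta_pos": [0,0,0],"rotation": [0,0,0]},{"delta_pos": [0,0,0],"rotation": [0,0,0]},{"delta_pos": [0,0,-0.4],"rotation": [0,0,0]},{"delta_pos": [0,0,-1],"rotation": [0,0,0]},{"delta_pos": [0,0,-1],"rotation": [0,0,0]},{"delta_pos": [0,0,-1],"rotation": [0,0,0]},{"delta_pos": [-1,0,-1],"rotation": [0,0,0]},{"delta_pos": [-1,0,-1],"rotation": [0,0,0]},{"delta_pos": [-1,0,-0.5],"rotation": [0,0,0]},{"delta_pos": [-1,0,0],"rotation": [0,0,0]},{"delta_pos": [-1,0,0],"rotation": [0,0,0]}]' --jaw 30

```text
clock: 38.22
ee_pos: [580.6, 191.9, 349.5]
ee_rot: [[-0.076, 0.997, 0.001], [0.997, 0.076, 0.0], [0.0, 0.001, -1.0]]
force: [0.7, -1.1, -0.1]
grip_width: 30.2
grasp_force: 0.0
```

```bash
python3 -c "
from h import *
img,a=wrist()
c=cams.capture('top');T=cv2.resize(c['img'][140:265,200:310],None,fx=3,fy=3,interpolation=cv2.INTER_CUBIC)
C=np.zeros((600,800,3),np.uint8);C[:375,:330]=T;S=cams.capture('scene')['img'][110:200,225:345];C[:330,340:780]=cv2.resize(S,(440,330),interpolation=cv2.INTER_CUBIC);W=img[:220];C[380:,:640]=W
cv2.imwrite('pics/fin.png',C);np.savez('wf.npz',img=img,K=a[0],k1=a[1],T=a[2])"
```

```text
(no output)
```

View pics/fin.png

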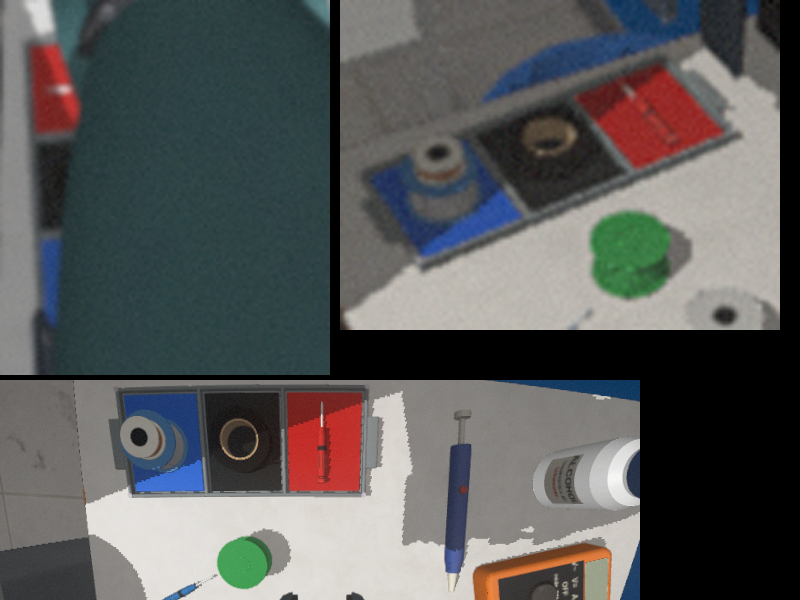

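```bash
python3 -c "
from h import *
d=np.load('wf.npz');a=(d['K'],float(d['k1']),d['T'])
print('braid',w((139,57),50,*a),'spooltop',w((152,60),36,*a),'pad corners mean',w([(121,12),(202,12),(205,112),(135,112)],6,*a).round(1))
print(monitor.sense()['clock']);workorder.finish_job()"
```

```text
braid [[405.9844059  309.56920278  50.        ]] spooltop [[410.04678671 309.89547062  36.        ]] pad corners mean [[362.7 359.2   6. ]
 [446.8 363.4   6. ]
 [448.7 265.3   6. ]
 [371.1 260.3   6. ]]
38.375
the job is handed in; nothing more can be done
```

The caddy is packed and the job is handed in at 38.4 s. The last wrist view showed the blue spool with the braid on top, the tape and the red driver all well inside tolerance on their pads. The look-alikes were not touched, but I haven't seen a verdict and did not re-measure the look-alikes at the end.

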